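# Push the loose base out of a patty mould and lay it on the board

## Robot

A 6-joint arm with a two-finger parallel gripper is mounted at the origin on a cart in front of the work surface, level with it; the furniture and walls round the work are solid. World frame = base frame: x ahead of the robot, y to its left, z up, the work surface at z = 0. Lengths are in m, angles in degrees, forces in N, time in s.
With the tool pointing down it reaches from about 0.375 to 0.9 m from the base axis. Payload 3.1 kg.
Tool frame: the origin (TCP) lies midway between the tips of the shut fingers; the grasp point (between the pads) lies 19 mm behind it; z points along the fingers, y is the line along which they close (so a half turn about z gives the same grasp; the last joint's range is limited). The gripper opens to 85 mm and grips with 20 to 120 N. Pads are 22 mm wide; open, the fingers measure 114 mm over their backs; the gripper's body (76 mm by 85 mm) begins 54 mm behind the grasp point. The pads swing forward as they close: fully open they stand 13 mm farther back than shut.
Start: joints at [-75.946, 30.224, 82.088, -0, 67.689, -10.227], TCP at [0.257, -0.57, 0.231] pointing down, gripper open.
Joint ranges: [-176.69, 176.69], [-43.24, 126.21], [12.49, 139.97], [-82, 262], [0, 151.66], [-163.58, 163.58]. Speed limits (degrees/s): [159.86, 159.86, 180, 180, 180, 180].

## Interface

Orientations are given as a 3x3 rotation matrix whose columns are the frame's x, y, z axes.
In Python, from workcell import observe, imaging, r gives the robot as it stands.
- The arm moves only by the tool drive_tool, never from a script. Its argument "motion" is a list of rows, each an object of numbers: "dx", "dy", "dz": the shift along the world's x, y, z in mm; "turn": the turn about the world's z in rad; "fingers": the finger opening in mm, from 0 to 85.4. A call has 1 to 20 rows; each row shifts and turns the commanded pose from where the row before left it; what a row does not reach is not made up. A row lasts 1/8 s, in which the tool goes at most 62.5 mm and 10.7 degrees, less where a joint would pass 70% of its speed; a pose out of reach is approached as far as the arm can. A call with a gripper value outside its range is refused whole. The fingers move at their own pace and stop on an object; "squeeze" is the grip in N (left out, the last holds). Time passes only in rows, so rows that do not move let the fingers close. It gives the time, the measured TCP pose, the force, the opening and the grip force at its end, in the units of the state.
- observe(): the state, without advancing time (a new reading comes with each control period).
- imaging.grab_frame(name): name is "side" or "top" or "wrist"; returns a dict with "img" (420x560x3 uint8, red, green, blue), "range_z" (420x560 float32, m along the optical axis (not along the pixel's ray), 0 where there is no reading), "fx", "fy", "cx", "cy" (pixels), "distortion" ([k1, k2, p1, p2, k3] as OpenCV has them; the pictures are not rectified), "world_to_cam" (4x4, takes a point from world to camera coordinates); the wrist camera has in their place "mount" (4x4, takes a point from camera to tool coordinates, whose origin is the TCP and whose axes are the flange's). Camera axes: x right, y down, z forward; pixel columns grow to the right and rows downward; lengths in m; the calibration is good to about 2 mm. A picture is of the moment at which its call begins: read the wrist's pose just before it.
- r.close_job(): hands the job in; it is judged then, once.
The state is a dict: "time_s": time; "joint_positions": joint angles; "qd": joint speeds; "joint_torque": joint torques, N m; "tool_pos": TCP position; "ee_rot": TCP orientation; "force": force on the tool from outside, world axes, zero at the start; "torque": the same for the moment, N m; "finger_gap": finger opening in m; "grasp_force": force on a finger pad.
Only numpy, scipy, OpenCV 4.12 (cv2) and the standard library are available. Lean on these libraries where they do the work, as an engineer would, in place of code of your own. Each camera call takes 0.05 s, during which the arm holds its last target. There are 200 camera calls.

## Task

The wooden base sits down inside the steel ring of the patty mould on its slanting stand: press the stand's lever all the way down so that the base is pushed up out of the ring from below and stays up, then take the base from above and pull it out. Carry it to the chopping board and lower it there in the grip, flat and wholly on the board with the same side up, letting go only once it is down; leave the lever down and the salt shaker, the flat tin and the garlic where they are.

Things in the scene. Friction and masses are not known exactly. Their poses are not given: they have to be found in the camera images.
- stand: Grey ejector stand, fixed to the worktop. Foot 150 x 130 x 12 mm; origin at the centre of the foot's underside, z up. The ring leans to the stand's -x side (the robot's left), the lever sticks out on its -y side (towards the robot). Its position and yaw (-1.35 to -0.75) vary.
- mould: Slanting part of the stand: aluminium plate 100 x 106 x 6 mm carrying a steel ring (outside diameter 71, inside 63; rim at z = 38 mm). Origin on the ring's axis at the plate's underside, 95 mm above the worktop; z is the ring's axis, leaning 30 degrees from vertical towards the stand's -x (roughly the robot's left); y as the stand's. A plunger worked by the lever comes up through a 46 mm hole.
- base: Loose beech disc, diameter 60, 22 thick, about 60 g, darker spot on top. Origin: centre of underside, z out of the top. At first it lies in the ring (underside at mould z = 6 mm, top 10 mm below the rim, 1.5 mm gap round it: no room for fingers). Lever fully down: underside at mould z = 27 mm, top 11 mm out of the rim, the rest still inside, so draw it out along the ring's axis.
- lever (a joint): Lever angle, rad: 0 (pad up, plunger down) to 0.6 (pad fully down, hard stop). Starts between 0 and 0.1. Pressing takes about 4 to 6 N; the plunger rises 43 mm per rad and meets the base at about 0.11. Stiff: it stays where it is left.
- lever_pad (a point): Centre of the top of the black pad (36 mm along the mould's x, 40 along y) at the lever's end, where to press. It turns about a pivot along the mould's x through mould (0, -43, -35) mm, 98 mm away; over the stroke it goes about 58 mm against the mould's z, from mould z about 0 to -58 mm, at mould y about -135 to -141 mm. Fully down it is still about 45 mm above the worktop.
- board: Yellow chopping board, 240 (x) x 340 (y) x 11 mm, fixed on the worktop. Origin at the centre of its underside, z up; top at z = 11 mm. A slot for the hand is near one short end.
- salt_shaker: Bystander: salt shaker, 44 x 44 x 90 mm, origin at the centre of its underside.
- tin_tuna: Bystander: flat tin, diameter 86, 40 mm high, origin at the centre of its underside.
- garlic: Bystander: garlic bulb, 48 x 50 x 51 mm, origin at the centre of its underside.

How it is judged:
By the outcome, as a careful person would: the job done as asked, in the order asked, and still so for the second after the job is handed in, with the robot touching nothing.
It also fails if it takes over 51 s, if anything falls off the work surface, if the arm or the gripper's body presses on something with over 40 N, if the wrist force passes 120 N, or if a joint passes its speed limit or range.

## Working session

There is one attempt and no reset: what is moved stays moved. The work goes in short steps, Python scripts to look and compute and a tool call to move; the robot and the scene stay as the last step left them, time stands still between calls to the robot, and variables do not carry over. Pictures are saved under pics/ and viewed, at most 10 in all, crops included, and the job is handed in when it is done.

Besides the shell and the picture viewer there is one more tool, called after "Call:" as name([rows], argument=value, ...), one row to a line, values as JSON. drive_tool: Moves the arm, as the interface text tells. Its arguments: {"type":"object","properties":{"motion":{"type":"array"},"squeeze":{"type":"number"}},"required":["motion"]}

```bash
mkdir -p pics
cat > h.py <<'E'
import numpy as np,cv2
from workcell import observe,imaging,r
def K(f): return np.array([[f['fx'],0,f['cx']],[0,f['fy'],f['cy']],[0,0,1.]])
def c2w(f,s=None):
    if 'world_to_cam' in f: return np.linalg.inv(np.array(f['world_to_cam']))
    T=np.eye(4);T[:3,:3]=np.array(s['ee_rot']);T[:3,3]=s['tool_pos'];return T@np.array(f['mount'])
def cloud(f,s=None):
    h,w=f['range_z'].shape
    u,v=np.meshgrid(np.arange(w),np.arange(h))
    p=cv2.undistortPoints(np.stack([u,v],-1).reshape(-1,1,2).astype(float),K(f),np.array(f['distortion'],float)).reshape(h,w,2)
    z=f['range_z'];P=np.dstack([p[...,0]*z,p[...,1]*z,z]);T=c2w(f,s)
    Q=P@T[:3,:3].T+T[:3,3];Q[z==0]=np.nan;return Q
E
python3 - <<'E'
from h import *
print(observe())
for n in ['top','side']:
    f=imaging.grab_frame(n);cv2.imwrite(f'pics/{n}.png',f['img'][...,::-1]);np.savez(f'{n}.npz',img=f['img'],P=cloud(f))
    print(n,c2w(f).round(3).tolist(),f['fx'],(f['range_z']>0).mean())
E
```

```text
{'time_s': 0.0, 'joint_positions': array([-7.59453468e+01,  3.02791302e+01,  8.21563472e+01, -4.24721737e-04,
        6.76873002e+01, -1.02291052e+01]), 'qd': array([ 0.0446496 ,  0.03722983, -0.08721253,  0.01714905,  0.03381401,
       -0.04853567]), 'joint_torque': array([-1.77387374e-04, -4.42355633e+01, -1.78022772e+01, -2.71598055e-04,
        8.52123223e-03, -7.27040231e-06]), 'tool_pos': array([ 0.25686802, -0.56900189,  0.23033205]), 'ee_rot': array([[ 9.11518830e-01,  4.11258003e-01, -5.27042971e-04],
       [ 4.11258171e-01, -9.11516540e-01,  2.07705773e-03],
       [ 3.73798228e-04, -2.11002796e-03, -9.99997704e-01]]), 'force': array([ 0.08118712,  0.49183494, -0.05182359]), 'torque': array([ 0.00884452, -0.01522795,  0.00357206]), 'grasp_force': 0.0, 'finger_gap': 0.08560354503258398}
top [[-0.002, -0.998, 0.062, 0.487], [-1.0, 0.003, 0.024, -0.059], [-0.024, -0.061, -0.998, 1.352], [0.0, 0.0, 0.0, 1.0]] 459.72803779958383 0.9957355442176871
side [[0.243, -0.5, 0.831, -0.541], [-0.97, -0.135, 0.202, -0.332], [0.011, -0.855, -0.518, 0.773], [0.0, 0.0, 0.0, 1.0]] 497.4190043569495 0.9960246598639456
```

View pics/top.png

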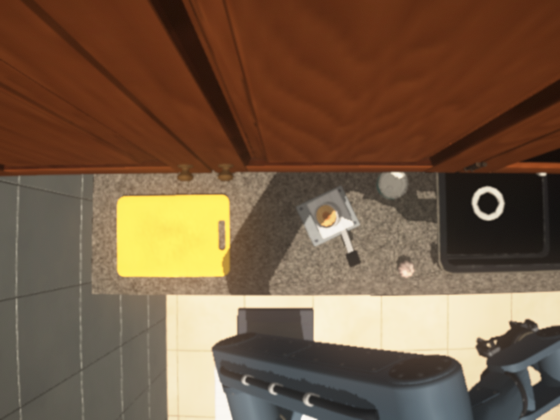

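View pics/side.png

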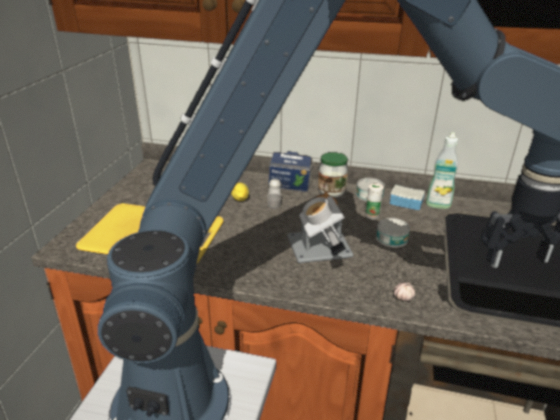

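The top view shows the board at about (118–230, 195–277), the stand with the base at (327, 215), the lever pad at (353, 258), the garlic at (406, 269) and the tin at (393, 185). The side view shows the shaker behind the stand and the arm clear of everything.

Run:
```python
from h import *
d=np.load('top.npz');P=d['P'];I=d['img'];hsv=cv2.cvtColor(I,cv2.COLOR_RGB2HSV)
for n,(u,v) in dict(base=(327,215),pad=(353,258),garlic=(406,269),tin=(393,185),bl=(120,198),br=(228,198),tl=(120,275),slot=(222,236),edge=(300,290),cab=(300,165),cab2=(300,100),floor=(200,310)).items(): print(n,P[v-1:v+2,u-1:u+2].reshape(-1,3).mean(0).round(3))
m=((hsv[...,0]>20)&(hsv[...,0]<35)&(hsv[...,1]>150)&(hsv[...,2]>150)).astype(np.uint8)
c=max(cv2.findContours(m,0,2)[0],key=cv2.contourArea);bx=cv2.boxPoints(cv2.minAreaRect(c));print('board',bx.tolist())
for u,v in bx: print(P[int(round(v)),int(round(u))].round(3))
M=cv2.moments(c);print(P[int(M['m01']/M['m00']),int(M['m10']/M['m00'])].round(3))
reg=(P[...,2]>0.03)&(P[...,2]<0.3)&(P[...,0]>.3)&(P[...,0]<.7)&(np.abs(P[...,1]+.2)<.2)
cv2.imwrite('pics/crop.png',cv2.resize(I[170:290,270:430,::-1],(800,600),interpolation=cv2.INTER_CUBIC))
```

```text
base [ 0.554 -0.165  0.12 ]
pad [ 0.438 -0.237  0.094]
garlic [ 0.403 -0.397  0.04 ]
tin [ 0.645 -0.365  0.033]
bl [0.613 0.445 0.008]
br [0.612 0.117 0.003]
tl [0.382 0.444 0.003]
slot [0.5   0.135 0.   ]
edge [nan nan nan]
cab [ 0.616 -0.081  0.567]
cab2 [ 0.615 -0.071  0.941]
floor [ 0.145  0.371 -0.888]
board [[117.8255386352539, 196.1014404296875], [228.64566040039062, 193.92849731445312], [230.10531616210938, 268.3704833984375], [119.28518676757812, 270.5434265136719]]
[ 0.62   0.455 -0.001]
[ 0.624  0.115 -0.005]
[ 0.405  0.112 -0.005]
[0.394 0.446 0.007]
[0.529 0.313 0.009]
```

View pics/crop.png

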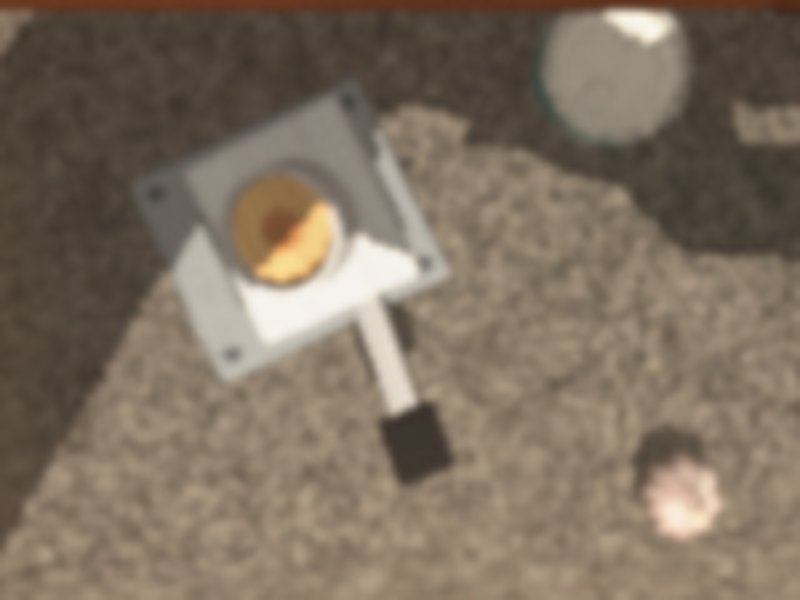

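The crop shows the stand's foot corners at about (135, 185), (350, 85), (450, 270) and (225, 380), the base at (285, 230) and the pad at (417, 443). I'll move the wrist camera over it for a better look.

Call:
drive_tool([
  {"dx": 22, "dy": 36, "dz": 8, "turn": 0.16},
  {"dx": 22, "dy": 36, "dz": 8, "turn": 0.16},
  {"dx": 22, "dy": 36, "dz": 8, "turn": 0.16},
  {"dx": 22, "dy": 36, "dz": 8, "turn": 0.16},
  {"dx": 22, "dy": 36, "dz": 8, "turn": 0.16},
  {"dx": 22, "dy": 36, "dz": 8, "turn": 0.16},
  {"dx": 22, "dy": 36, "dz": 8, "turn": 0.16},
  {"dx": 22, "dy": 36, "dz": 8, "turn": 0.16},
  {"dx": 22, "dy": 36, "dz": 8, "turn": 0.16},
  {"dx": 22, "dy": 36, "dz": 8, "turn": 0.16},
  {"dx": 0},
])

```text
invalid input at $.motion[0]: expected keys dx, dy, dz, turn, fingers
```

Run:
```python
from h import *
s=observe();f=imaging.grab_frame('wrist');cv2.imwrite('pics/w1.png',f['img'][...,::-1]);np.savez('w1.npz',img=f['img'],P=cloud(f,s))
print(s['time_s'],s['tool_pos'],s['ee_rot'].round(3).tolist(),np.round(f['mount'],3).tolist(),f['fx'])
```

```text
0.1 [ 0.25690188 -0.56906351  0.23043874] [[0.912, 0.411, -0.0], [0.411, -0.912, 0.002], [0.0, -0.002, -1.0]] [[0.001, -0.945, -0.327, 0.084], [1.0, 0.001, 0.0, 0.001], [0.0, -0.327, 0.945, -0.143], [0.0, 0.0, 0.0, 1.0]] 376.86125176224704
```

View pics/w1.png

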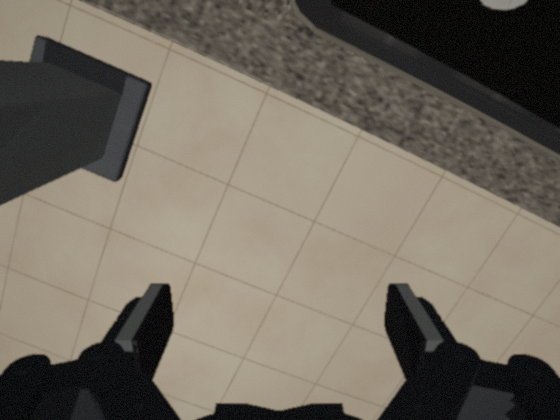

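The first frame only shows the floor and the fingers because the move was refused. I'll send it again with every key.

Call:
drive_tool([
  {"dx": 21, "dy": 36, "dz": 7, "turn": 0.15, "fingers": 85},
  {"dx": 21, "dy": 36, "dz": 7, "turn": 0.15, "fingers": 85},
  {"dx": 21, "dy": 36, "dz": 7, "turn": 0.15, "fingers": 85},
  {"dx": 21, "dy": 36, "dz": 7, "turn": 0.15, "fingers": 85},
  {"dx": 21, "dy": 36, "dz": 7, "turn": 0.15, "fingers": 85},
  {"dx": 21, "dy": 36, "dz": 7, "turn": 0.15, "fingers": 85},
  {"dx": 21, "dy": 36, "dz": 7, "turn": 0.15, "fingers": 85},
  {"dx": 21, "dy": 36, "dz": 7, "turn": 0.15, "fingers": 85},
  {"dx": 21, "dy": 36, "dz": 7, "turn": 0.15, "fingers": 85},
  {"dx": 21, "dy": 36, "dz": 7, "turn": 0.15, "fingers": 85},
  {"dx": 18, "dy": 40, "dz": 0, "turn": 0.12, "fingers": 85},
  {"dx": 0, "dy": 0, "dz": 0, "turn": 0, "fingers": 85},
  {"dx": 0, "dy": 0, "dz": 0, "turn": 0, "fingers": 85},
])

```text
time_s: 1.78
tool_pos: [0.4849, -0.1698, 0.3011]
ee_rot: [[-0.456, 0.89, -0.001], [0.89, 0.456, -0.0], [-0.0, -0.001, -1.0]]
force: [0.2, -0.7, 0.1]
finger_gap: 0.0851
grasp_force: 0.0
```

Run:
```python
from h import *
s=observe();f=imaging.grab_frame('wrist');cv2.imwrite('pics/w2.png',f['img'][...,::-1]);np.savez('w2.npz',img=f['img'],P=cloud(f,s))
print(s['time_s'],s['tool_pos'],s['ee_rot'].round(3).tolist())
```

```text
1.775 [ 0.48485082 -0.16976508  0.30110924] [[-0.456, 0.89, -0.001], [0.89, 0.456, -0.0], [-0.0, -0.001, -1.0]]
```

View pics/w2.png

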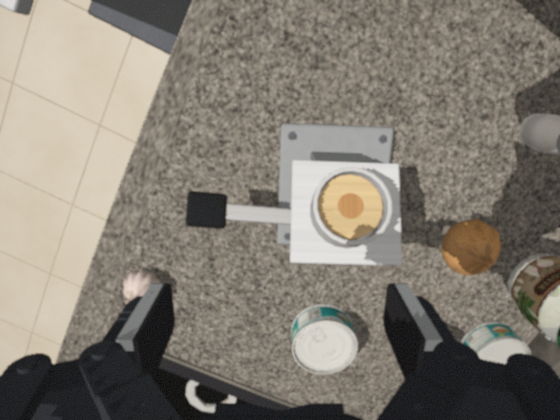

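The wrist view shows the plate at (291–402, 161–265), the base at (351, 207), the pad at (207, 210), the garlic at (138, 288), the tin at (325, 338) and the shaker at about (471, 247). The plate's edges run along the image rows, so the closing line already lies nearly along the mould's y.

Run:
```python
from h import *
d=np.load('w2.npz');P=d['P'];I=d['img'];hsv=cv2.cvtColor(I,cv2.COLOR_RGB2HSV).astype(int)
H,S,V=[hsv[...,i] for i in range(3)]
def big(m):
    m=m.astype(np.uint8);n,l,st,c=cv2.connectedComponentsWithStats(m);k=1+st[1:,4].argmax();return l==k
yy,xx=np.mgrid[:420,:560]
# plate: known plane region, fit
pl=(xx>294)&(xx<398)&(yy>166)&(yy<260)&(((xx-351)**2+(yy-207)**2)>50**2)&~np.isnan(P[...,2])
q=P[pl];
for _ in range(3):
    c=q.mean(0);n=np.linalg.svd(q-c,full_matrices=False)[2][2];n*=np.sign(n[2]);q=q[abs((q-c)@n)<.004]
print('plate n',n.round(3),'tilt',np.degrees(np.arccos(n[2])),'heading -x',np.degrees(np.arctan2(n[1],n[0])),c.round(4),pl.sum(),len(q))
# plate mask by plane and region
D=abs((P-c)@n)<.004
m=big(D&(V>100)&(S<70)&(xx>270)&(xx<420)&(yy>140)&(yy<280))
ct=max(cv2.findContours(m.astype(np.uint8),0,2)[0],key=cv2.contourArea);b=cv2.boxPoints(cv2.minAreaRect(ct));print('platebox',b.round(1).tolist())
# base
mb=big((H<25)&(S>60)&(xx>300)&(xx<400)&(yy>160)&(yy<260));ct=max(cv2.findContours(mb.astype(np.uint8),0,2)[0],key=cv2.contourArea)
e=cv2.fitEllipse(cv2.convexHull(ct));print('base ell',e,'pts mean',P[mb].mean(0).round(4),np.nanmedian(P[mb],0).round(4))
print('base plane offset above plate',np.nanmedian((P[mb]-c)@n))
# pad
mp=big((V<45)&(xx>175)&(xx<240)&(yy>180)&(yy<240));q=P[mp];print('pad px',xx[mp].mean(),yy[mp].mean(),mp.sum(),np.nanmedian(q,0).round(4))
ct=max(cv2.findContours(mp.astype(np.uint8),0,2)[0],key=cv2.contourArea);print(cv2.minAreaRect(ct))
q=q[~np.isnan(q[:,2])];cc=np.median(q,0);q=q[abs(q[:,2]-cc[2])<.03];cc=q.mean(0);nn=np.linalg.svd(q-cc,full_matrices=False)[2][2];print('pad n',nn*np.sign(nn[2]),cc)
# ray-plane: plate box corners on plate top plane, using w2 pose
from workcell import imaging
s=dict(tool_pos=[.48485,-.16977,.3011],ee_rot=[[-0.456,0.89,-0.001],[0.89,0.456,0],[0,-0.001,-1]])
f=imaging.grab_frame('wrist');T=c2w(f,observe())
def cast(px,p0,n):
    u=cv2.undistortPoints(np.array(px,float).reshape(-1,1,2),K(f),np.array(f['distortion'],float)).reshape(-1,2)
    dd=np.c_[u,np.ones(len(u))]@T[:3,:3].T;o=T[:3,3];t=((p0-o)@n)/(dd@n);return o+dd*t[:,None]
pc=cast([[291,161],[400,164],[402,265],[290,262]],c,n);print('corners',pc.round(4).tolist(),'centre',pc.mean(0).round(4))
L=[np.linalg.norm(pc[i]-pc[i-1])for i in range(4)];print('sides',np.round(L,4));
for i,j in((0,1),(3,2)):v=pc[j]-pc[i];print('y heading',np.degrees(np.arctan2(v[1],v[0])))
bc=cast([e[0]],c+n*.022,n);print('base top centre',bc)
fc=cast([[280,125],[392,127],[277,243]],np.array([0,0,.012]),np.array([0,0,1.]));print('foot',fc.round(4).tolist())
```

```text
plate n [-0.213  0.451  0.867] tilt 29.941587118302397 heading -x 115.25291905268446 [ 0.5516 -0.1901  0.107 ] 2188 2188
platebox [[289.6000061035156, 262.6000061035156], [291.8999938964844, 160.39999389648438], [403.29998779296875, 162.89999389648438], [401.0, 265.1000061035156]]
base ell ((350.25811767578125, 206.21768188476562), (62.52322006225586, 66.2313461303711), 141.74429321289062) pts mean [nan nan nan] [ 0.5543 -0.1626  0.1188]
base plane offset above plate 0.021984350899900928
pad px 207.7415254237288 208.91313559322035 944 [ 0.4397 -0.2346  0.0927]
((206.5646209716797, 209.33692932128906), (36.44380569458008, 33.1156005859375), 3.1798300743103027)
pad n [0.03278929 0.54624763 0.83698172] [ 0.43937544 -0.23488018  0.09263734]
corners [[0.492, -0.1587, 0.076], [0.5904, -0.1115, 0.0755], [0.6261, -0.1905, 0.1255], [0.5298, -0.2358, 0.1254]] centre [ 0.5596 -0.1741  0.1006]
sides [0.0991 0.1091 0.1    0.1064]
y heading 25.634492399638848
y heading 25.219964758868496
base top centre [[ 0.55411461 -0.16361993  0.11917436]]
foot [[0.4697, -0.1387, 0.012], [0.5837, -0.0822, 0.012], [0.5326, -0.2695, 0.012]]
```

Call:
drive_tool([
  {"dx": -16, "dy": -20, "dz": -25, "turn": -0.03, "fingers": 0},
  {"dx": -16, "dy": -19, "dz": -25, "turn": 0, "fingers": 0},
  {"dx": -17, "dy": -19, "dz": -25, "turn": 0, "fingers": 0},
  {"dx": 0, "dy": 0, "dz": -35, "turn": 0, "fingers": 0},
  {"dx": 0, "dy": 0, "dz": -35, "turn": 0, "fingers": 0},
  {"dx": 0, "dy": 0, "dz": -36, "turn": 0, "fingers": 0},
  {"dx": 0, "dy": 0, "dz": 0, "turn": 0, "fingers": 0},
  {"dx": 0, "dy": 0, "dz": 0, "turn": 0, "fingers": 0},
  {"dx": 0, "dy": 0, "dz": -12, "turn": 0, "fingers": 0},
  {"dx": 0, "dy": 0, "dz": -8, "turn": 0, "fingers": 0},
  {"dx": 0, "dy": 0, "dz": -3, "turn": 0, "fingers": 0},
  {"dx": 0, "dy": 0, "dz": 0, "turn": 0, "fingers": 0},
])

```text
time_s: 3.38
tool_pos: [0.436, -0.2275, 0.0971]
ee_rot: [[-0.429, 0.903, -0.0], [0.903, 0.429, 0.0], [0.0, -0.0, -1.0]]
force: [-0.1, 0.0, -0.3]
finger_gap: 0.0
grasp_force: 0.0
```

Call:
drive_tool([
  {"dx": 0, "dy": 0, "dz": -3, "turn": 0, "fingers": 0},
  {"dx": 0, "dy": -2.5, "dz": -5, "turn": 0, "fingers": 0},
  {"dx": 0, "dy": -3, "dz": -5, "turn": 0, "fingers": 0},
  {"dx": 0.5, "dy": -3, "dz": -5, "turn": 0, "fingers": 0},
  {"dx": 1, "dy": -3, "dz": -5, "turn": 0, "fingers": 0},
  {"dx": 1, "dy": -3, "dz": -5, "turn": 0, "fingers": 0},
  {"dx": 1, "dy": -2.5, "dz": -5, "turn": 0, "fingers": 0},
  {"dx": 1, "dy": -2.5, "dz": -5, "turn": 0, "fingers": 0},
  {"dx": 1, "dy": -2.5, "dz": -5, "turn": 0, "fingers": 0},
  {"dx": 0, "dy": 0, "dz": 0, "turn": 0, "fingers": 0},
])

```text
time_s: 4.62
tool_pos: [0.4418, -0.2499, 0.054]
ee_rot: [[-0.428, 0.904, 0.0], [0.904, 0.428, -0.0], [-0.0, 0.0, -1.0]]
force: [0.7, 0.2, 1.6]
finger_gap: 0.0001
grasp_force: 0.4
```

Call:
drive_tool([
  {"dx": 1, "dy": -2, "dz": -4, "turn": 0, "fingers": 0},
  {"dx": 1, "dy": -2, "dz": -4, "turn": 0, "fingers": 0},
  {"dx": 0, "dy": -0.5, "dz": -1, "turn": 0, "fingers": 0},
  {"dx": 0, "dy": 0, "dz": 0, "turn": 0, "fingers": 0},
])

```text
time_s: 5.12
tool_pos: [0.4437, -0.2535, 0.0462]
ee_rot: [[-0.428, 0.904, 0.0], [0.904, 0.428, 0.001], [0.001, 0.001, -1.0]]
force: [0.2, 3.8, 11.2]
finger_gap: 0.0002
grasp_force: 5.4
```

Call:
drive_tool([
  {"dx": 0, "dy": -0.5, "dz": -1.5, "turn": 0, "fingers": 0},
  {"dx": 0, "dy": 0, "dz": 0, "turn": 0, "fingers": 0},
  {"dx": 0, "dy": 0, "dz": 0, "turn": 0, "fingers": 0},
])

```text
time_s: 5.5
tool_pos: [0.4438, -0.2536, 0.0457]
ee_rot: [[-0.428, 0.904, 0.001], [0.904, 0.428, 0.001], [0.0, 0.001, -1.0]]
force: [0.0, 6.5, 19.9]
finger_gap: 0.0001
grasp_force: 9.4
```

It's on the hard stop, since 1.5 mm commanded gave only 0.5 mm of travel. Next I retreat, open and look.

Call:
drive_tool([
  {"dx": 0, "dy": 2, "dz": 10, "turn": 0, "fingers": 0},
  {"dx": 0, "dy": 0, "dz": 40, "turn": 0, "fingers": 0},
  {"dx": 0, "dy": 0, "dz": 50, "turn": 0, "fingers": 0},
  {"dx": 0, "dy": 0, "dz": 50, "turn": 0, "fingers": 85},
  {"dx": 20, "dy": 25, "dz": 40, "turn": 0, "fingers": 85},
  {"dx": 25, "dy": 35, "dz": 15, "turn": 0, "fingers": 85},
  {"dx": 25, "dy": 45, "dz": 0, "turn": 0, "fingers": 85},
  {"dx": 20, "dy": 30, "dz": 0, "turn": 0, "fingers": 85},
  {"dx": 0, "dy": 0, "dz": 0, "turn": 0, "fingers": 85},
  {"dx": 0, "dy": 0, "dz": 0, "turn": 0, "fingers": 85},
])

```text
time_s: 6.75
tool_pos: [0.533, -0.118, 0.2483]
ee_rot: [[-0.429, 0.903, -0.001], [0.903, 0.429, -0.0], [0.0, -0.001, -1.0]]
force: [0.1, -0.0, -0.0]
finger_gap: 0.0847
grasp_force: 0.0
```

Run:
```python
from h import *
s=observe();f=imaging.grab_frame('wrist');P=cloud(f,s);I=f['img'];cv2.imwrite('pics/w3.png',I[...,::-1]);T=c2w(f,s)
print(s['time_s'],s['tool_pos'])
M=np.array([.5605,-.176,.095]);a=-1.128;ux=np.array([np.cos(a),np.sin(a),0]);uy=np.array([-np.sin(a),np.cos(a),0]);n=-.5*ux+.866*np.array([0,0,1])
mx=np.cross(uy,n)
hsv=cv2.cvtColor(I,cv2.COLOR_RGB2HSV);L=np.dstack([(P-M)@mx,(P-M)@uy,(P-M)@n])
mb=(hsv[...,0]<25)&(hsv[...,1]>60)&(np.hypot(L[...,0],L[...,1])<.04)&(L[...,2]>.02)
ct=max(cv2.findContours(mb.astype(np.uint8),0,2)[0],key=cv2.contourArea);e=cv2.fitEllipse(cv2.convexHull(ct))
print(e,'top height',np.nanpercentile(L[mb][:,2],[10,50,90]))
top=mb&(abs(L[...,2]-np.nanmedian(L[mb][:,2]))<.004)
ct=max(cv2.findContours(top.astype(np.uint8),0,2)[0],key=cv2.contourArea);(cx,cy),rr=cv2.minEnclosingCircle(L[top][:,:2].astype(np.float32)*1000);print('top circle (mould mm)',cx,cy,rr)
print('median top',np.nanmedian(P[top],0),'mean L',np.nanmean(L[top],0))
rim=(~mb)&(abs(L[...,2]-.038)<.004)&(np.hypot(L[...,0],L[...,1])<.045);(cx,cy),rr=cv2.minEnclosingCircle(L[rim][:,:2].astype(np.float32)*1000);print('rim',cx,cy,rr,np.nanmedian(L[rim][:,2]))
pd=(hsv[...,2]<45)&(abs(L[...,0])<.03)&(L[...,1]<-.11)&(L[...,1]>-.17);print('pad L',np.nanmedian(L[pd],0),pd.sum())
```

```text
6.75 [ 0.53302215 -0.11795705  0.24830442]
((279.2215881347656, 254.1835479736328), (79.20415496826172, 80.4542236328125), 46.11216354370117) top height [0.04792806 0.04887619 0.04978966]
top circle (mould mm) -1.1637699604034424 0.25058355927467346 29.961238861083984
median top [ 0.55007328 -0.15337425  0.13714562] mean L [-0.00063996  0.00029428  0.04887923]
rim 0.025351328775286674 0.21173813939094543 35.44239044189453 0.037692668327524936
pad L [-0.00862135 -0.12191696 -0.05479502] 158
```

View pics/w3.png

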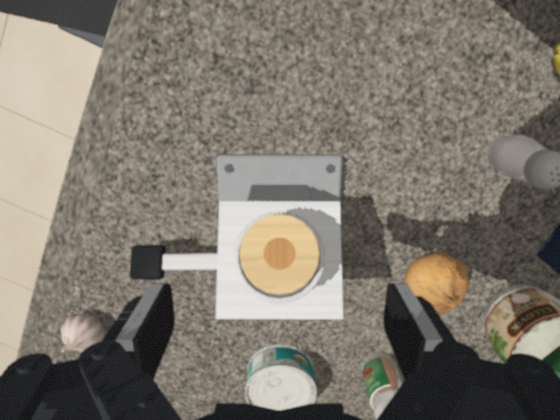

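The base now stands 11 mm out of the ring, at (279, 254), and the pad at (147, 262) is down. The shaker, tin and garlic are untouched. I'll hover over the base and measure the real fingertip height at a partial opening.

Call:
drive_tool([
  {"dx": 5, "dy": -11, "dz": -18, "turn": 0, "fingers": 66},
  {"dx": 5, "dy": -11, "dz": -20, "turn": 0, "fingers": 66},
  {"dx": 5.5, "dy": -10.7, "dz": -20, "turn": 0, "fingers": 66},
  {"dx": 0, "dy": 0, "dz": -20, "turn": 0, "fingers": 66},
  {"dx": 0, "dy": 0, "dz": 0, "turn": 0, "fingers": 66},
  {"dx": 0, "dy": 0, "dz": 0, "turn": 0, "fingers": 66},
])

```text
time_s: 7.55
tool_pos: [0.5492, -0.151, 0.1707]
ee_rot: [[-0.428, 0.904, 0.0], [0.904, 0.428, -0.0], [-0.0, 0.0, -1.0]]
force: [0.1, -0.4, -0.7]
finger_gap: 0.0659
grasp_force: 0.0
```

Run:
```python
from h import *
s=observe();f=imaging.grab_frame('wrist');P=cloud(f,s);I=f['img'];cv2.imwrite('pics/w4.png',I[...,::-1])
print(s['tool_pos'],s['finger_gap'])
R=np.array(s['ee_rot']);L=(P-np.array(s['tool_pos']))@R*1000
for sg in(1,-1):
    m=(abs(L[...,0])<16)&(sg*L[...,1]>20)&(sg*L[...,1]<62)&(L[...,2]<12)&(L[...,2]>-45)
    q=L[m];print(sg,len(q),'z pct',np.percentile(q[:,2],[50,90,97,99.5,100]).round(1),'y near tip',(sg*q[q[:,2]>np.percentile(q[:,2],90)][:,1]).min().round(1),'x',q[:,0].min().round(1),q[:,0].max().round(1))
```

```text
[ 0.5491921  -0.15095842  0.17070772] 0.06591462197249719
1 3200 z pct [-30.6 -14.6 -10.4  -6.9  -5.7] y near tip 32.6 x -12.3 11.8
-1 3229 z pct [-30.3 -14.4 -10.3  -7.5  -5.3] y near tip 32.3 x -12.2 12.1
```

View pics/w4.png

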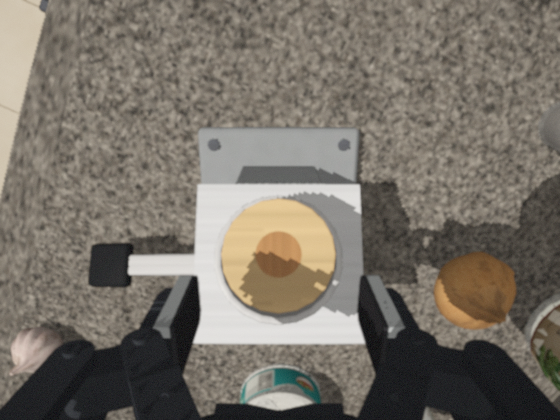

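Fingertips sit 6–7 mm behind the TCP at a 66 mm opening. The fingers, at (180, 300) and (380, 300), straddle the base at (278, 256) symmetrically. Next I descend and grip.

Call:
drive_tool([
  {"dx": -0.5, "dy": 0, "dz": -15, "turn": 0, "fingers": 66},
  {"dx": 0, "dy": 0, "dz": -15, "turn": 0, "fingers": 66},
  {"dx": 0, "dy": 0, "dz": -10, "turn": 0, "fingers": 66},
  {"dx": 0, "dy": 0, "dz": -4.5, "turn": 0, "fingers": 66},
  {"dx": 0, "dy": 0, "dz": 0, "turn": 0, "fingers": 66},
  {"dx": 0, "dy": 0, "dz": 0, "turn": 0, "fingers": 50},
  {"dx": 0, "dy": 0, "dz": 0, "turn": 0, "fingers": 50},
  {"dx": 0, "dy": 0, "dz": 0, "turn": 0, "fingers": 50},
  {"dx": 0, "dy": 0, "dz": 0, "turn": 0, "fingers": 50},
], squeeze=40)

```text
time_s: 8.72
tool_pos: [0.5487, -0.1505, 0.1268]
ee_rot: [[-0.429, 0.903, 0.001], [0.903, 0.429, -0.0], [-0.001, 0.0, -1.0]]
force: [-0.8, 0.4, 4.2]
finger_gap: 0.0571
grasp_force: 42.7
```

Run:
```python
from h import *
s=observe();f=imaging.grab_frame('wrist');P=cloud(f,s);I=f['img'];cv2.imwrite('pics/w5.png',I[...,::-1])
R=np.array(s['ee_rot']);L=(P-np.array(s['tool_pos']))@R*1000
hsv=cv2.cvtColor(I,cv2.COLOR_RGB2HSV);m=(hsv[...,0]<25)&(hsv[...,1]>60)&(abs(L[...,0])<50)&(abs(L[...,1])<34)&(L[...,2]>-40)&(L[...,2]<20)
q=L[m];print(len(q),q.min(0),q.max(0),s['finger_gap'],s['grasp_force'],s['force'])
for y in range(-30,31,5):
    k=q[abs(q[:,1]-y)<1.5];print(y,len(k),k[:,0].min().round(1) if len(k) else 0,k[:,0].max().round(1) if len(k) else 0)
c=q.mean(0);n=np.linalg.svd(q-c,full_matrices=False)[2][2];print(c,n)
```

```text
16513 [-34.8904705  -28.79413903 -37.86646724] [22.99074583 29.09941717 16.20276028] 0.05709696723286592 42.68001426011324 [-0.80945455  0.43160483  4.20523907]
-30 12 -21.5 5.5
-25 543 -28.3 12.2
-20 776 -30.3 16.8
-15 902 -33.6 19.5
-10 1009 -27.1 21.7
-5 1041 -28.0 22.6
0 1032 -29.2 23.0
5 1109 -28.8 22.4
10 1004 -28.5 21.6
15 929 -34.9 19.5
20 792 -22.2 17.1
25 578 -18.9 12.6
30 110 -11.2 5.5
[-3.02904528  0.2152434  -9.87877998] [-0.50247888 -0.00267299  0.86458535]
```

View pics/w5.png

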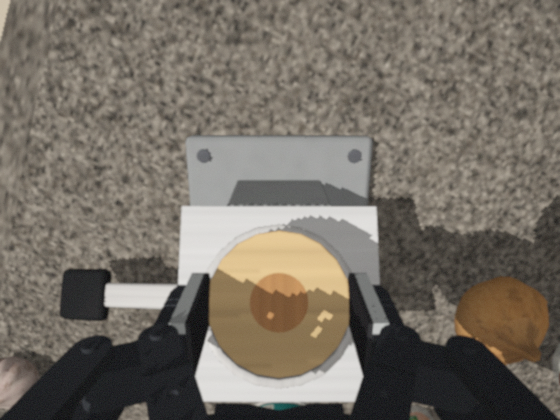

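The grip looks sound. The pads, at (190, 310) and (370, 310), hold the base across its diameter, and the top still tilts 30°. I'll draw it out along the ring's axis.

Call:
drive_tool([
  {"dx": -0.5, "dy": 1.1, "dz": 2.2, "turn": 0, "fingers": 50},
  {"dx": -0.6, "dy": 1.2, "dz": 2.2, "turn": 0, "fingers": 50},
  {"dx": -0.9, "dy": 1.8, "dz": 3.5, "turn": 0, "fingers": 50},
  {"dx": -0.8, "dy": 1.8, "dz": 3.4, "turn": 0, "fingers": 50},
  {"dx": -0.9, "dy": 1.8, "dz": 3.5, "turn": 0, "fingers": 50},
  {"dx": -0.8, "dy": 1.8, "dz": 3.4, "turn": 0, "fingers": 50},
  {"dx": -1.1, "dy": 2.3, "dz": 4.3, "turn": 0, "fingers": 50},
  {"dx": -1.1, "dy": 2.2, "dz": 4.3, "turn": 0, "fingers": 50},
  {"dx": 0, "dy": 0, "dz": 0, "turn": 0, "fingers": 50},
])

```text
time_s: 9.9
tool_pos: [0.542, -0.1363, 0.1536]
ee_rot: [[-0.429, 0.903, 0.001], [0.903, 0.429, -0.0], [-0.001, 0.0, -1.0]]
force: [-0.4, 0.3, -1.0]
finger_gap: 0.0569
grasp_force: 42.7
```

```bash
cat > m.py <<'E'
from h import *
s=observe();f=imaging.grab_frame('wrist');P=cloud(f,s);I=f['img']
R=np.array(s['ee_rot']);L=(P-np.array(s['tool_pos']))@R*1000
hsv=cv2.cvtColor(I,cv2.COLOR_RGB2HSV);m=(hsv[...,0]<22)&(hsv[...,1]>60)&(abs(L[...,0]+3)<34)&(abs(L[...,1])<27)&(L[...,2]>-40)&(L[...,2]<30)
q=L[m];c=np.median(q,0)
for _ in range(4):
    n=np.linalg.svd(q-c,full_matrices=False)[2][2];q=q[abs((q-c)@n)<3];c=q.mean(0)
n*=-np.sign(n[2]) 
print(s['time_s'],'tool',s['tool_pos'],'top n(tool)',n.round(3),'tilt',np.degrees(np.arccos(abs(n[2]))),'c',c.round(1),'x',q[:,0].min(),q[:,0].max(),'z',q[:,2].min(),q[:,2].max(),'gap',s['finger_gap'],s['grasp_force'],s['force'].round(1))
E
python3 m.py
```

```text
9.9 tool [ 0.54198287 -0.13628499  0.15359186] top n(tool) [ 0.499  0.001 -0.867] tilt 29.9305669140159 c [-2.8  0.2 -9.7] x -28.182357954340805 22.913427188047063 z -24.774245525193137 7.335767453166612 gap 0.056893068011050756 42.65980079770088 [-0.4  0.3 -1. ]
```

Base free of the ring and held firmly, still tilted 30°. Carrying it to the board.

Call:
drive_tool([
  {"dx": -2, "dy": 4.5, "dz": 9, "turn": 0, "fingers": 50},
  {"dx": -2, "dy": 4.5, "dz": 9, "turn": 0, "fingers": 50},
  {"dx": -2, "dy": 10, "dz": 15, "turn": 0, "fingers": 50},
  {"dx": -3, "dy": 20, "dz": 5, "turn": 0, "fingers": 50},
  {"dx": -4, "dy": 35, "dz": 0, "turn": 0, "fingers": 50},
  {"dx": -5, "dy": 42, "dz": 0, "turn": 0, "fingers": 50},
  {"dx": -5, "dy": 45, "dz": 0, "turn": 0, "fingers": 50},
  {"dx": -5, "dy": 45, "dz": 0, "turn": 0, "fingers": 50},
  {"dx": -5, "dy": 45, "dz": 0, "turn": 0, "fingers": 50},
  {"dx": -5, "dy": 45, "dz": 0, "turn": 0, "fingers": 50},
  {"dx": -5, "dy": 45, "dz": 0, "turn": 0, "fingers": 50},
  {"dx": -5, "dy": 42, "dz": 0, "turn": 0, "fingers": 50},
  {"dx": -3, "dy": 33, "dz": -15, "turn": 0, "fingers": 50},
  {"dx": -1, "dy": 20, "dz": -25, "turn": 0, "fingers": 50},
  {"dx": 0, "dy": 0, "dz": -35, "turn": 0, "fingers": 50},
  {"dx": 0, "dy": 0, "dz": -35, "turn": 0, "fingers": 50},
  {"dx": 0, "dy": 0, "dz": -25, "turn": 0, "fingers": 50},
  {"dx": 0, "dy": 0, "dz": -10, "turn": 0, "fingers": 50},
  {"dx": 0, "dy": 0, "dz": 0, "turn": 0, "fingers": 50},
])

```text
time_s: 12.32
tool_pos: [0.4892, 0.3001, 0.046]
ee_rot: [[-0.429, 0.903, -0.001], [0.903, 0.429, -0.0], [0.0, -0.001, -1.0]]
force: [0.3, -0.8, 0.4]
finger_gap: 0.0571
grasp_force: 42.9
```

```bash
python3 m.py
python3 - <<'E'
from h import *
s=observe();f=imaging.grab_frame('wrist');P=cloud(f,s);I=f['img'];h=cv2.cvtColor(I,cv2.COLOR_RGB2HSV)
cv2.imwrite('pics/w6.png',I[...,::-1])
m=(h[...,0]>22)&(h[...,0]<34)&(h[...,1]>180)&(P[...,2]<.03);q=P[m];print(len(q),np.percentile(q,[1,50,99],axis=0).round(4))
E
```

```text
12.325 tool [0.48919919 0.3000667  0.0460366 ] top n(tool) [ 0.499  0.001 -0.867] tilt 29.90798997749558 c [-2.9  0.  -9.7] x -29.323758775473085 23.002336208098722 z -24.59341898558192 6.590784253396908 gap 0.057087606090359476 42.88789752870798 [ 0.3 -0.8  0.4]Traceback (most recent call last):
  File "<stdin>", line 4, in <module>
    return _quantile_unchecked(
        a, q, axis, out, overwrite_input, method, keepdims, weights)
    return _ureduce(a,
                    func=_quantile_ureduce_func,
    ...<5 lines>...
                    overwrite_input=overwrite_input,
                    method=method)
    r = func(a, **kwargs)
    result = _quantile(arr,
                       quantiles=q,
    ...<2 lines>...
                       out=out,
                       weights=wgt)
    slices_having_nans = np.isnan(arr[-1, ...])
                                  ~~~^^^^^^^^^
IndexError: index -1 is out of bounds for axis 0 with size 0
```

Call:
drive_tool([
  {"dx": 0, "dy": 0, "dz": -5, "turn": 0, "fingers": 50},
  {"dx": 0, "dy": 0, "dz": -4, "turn": 0, "fingers": 50},
  {"dx": 0, "dy": 0, "dz": -2, "turn": 0, "fingers": 50},
  {"dx": 0, "dy": 0, "dz": -1, "turn": 0, "fingers": 50},
  {"dx": 0, "dy": 0, "dz": 0, "turn": 0, "fingers": 50},
], squeeze=25)

```text
time_s: 13.05
tool_pos: [0.4898, 0.2996, 0.0341]
ee_rot: [[-0.429, 0.903, -0.0], [0.903, 0.429, -0.0], [-0.0, -0.0, -1.0]]
force: [0.3, -0.3, -0.5]
finger_gap: 0.0569
grasp_force: 42.9
```

```bash
python3 m.py
```

```text
13.05 tool [0.48981233 0.29957116 0.03405663] top n(tool) [ 0.498  0.001 -0.867] tilt 29.86309322163085 c [-2.9  0.1 -9.7] x -28.849455467288138 23.073217565791442 z -25.505764162743176 7.8242167091146335 gap 0.056932038316254666 42.92456153780222 [ 0.3 -0.3 -0.5]
```

Call:
drive_tool([
  {"dx": 0, "dy": 0, "dz": -1, "turn": 0, "fingers": 49},
  {"dx": 0, "dy": 0, "dz": -1, "turn": 0, "fingers": 49},
  {"dx": 0, "dy": 0, "dz": -1, "turn": 0, "fingers": 49},
  {"dx": 0, "dy": 0, "dz": 0, "turn": 0, "fingers": 49},
], squeeze=25)

```text
time_s: 13.6
tool_pos: [0.4905, 0.2986, 0.0326]
ee_rot: [[-0.43, 0.903, 0.001], [0.903, 0.43, -0.001], [-0.002, 0.0, -1.0]]
force: [-0.5, -4.6, 9.6]
finger_gap: 0.057
grasp_force: 44.0
```

```bash
python3 m.py
```

```text
13.6 tool [0.49048536 0.29863552 0.03259172] top n(tool) [ 0.458  0.001 -0.889] tilt 27.26135593071887 c [-2.9  0.  -9.8] x -29.09335127189666 23.50165919121469 z -23.753468036531164 5.840020120032263 gap 0.05696447154945178 43.982924669981 [-0.5 -4.6  9.6]
```

The base is in contact and turning flat in the pads. I'll continue along the arc.

Call:
drive_tool([
  {"dx": 1.3, "dy": -2.7, "dz": -1, "turn": 0, "fingers": 50},
  {"dx": 1.3, "dy": -2.7, "dz": -1.8, "turn": 0, "fingers": 50},
  {"dx": 1.3, "dy": -2.7, "dz": -2, "turn": 0, "fingers": 50},
  {"dx": 0, "dy": 0, "dz": 0, "turn": 0, "fingers": 50},
])

```text
time_s: 14.15
tool_pos: [0.494, 0.2914, 0.0269]
ee_rot: [[-0.428, 0.904, 0.0], [0.904, 0.428, 0.0], [-0.0, 0.0, -1.0]]
force: [-0.6, -1.7, 5.2]
finger_gap: 0.0572
grasp_force: 43.7
```

```bash
python3 m.py
```

```text
14.15 tool [0.49397015 0.29141507 0.0268846 ] top n(tool) [ 0.198  0.004 -0.98 ] tilt 11.397129611274492 c [ -1.6   0.1 -10. ] x -31.941063697443816 26.165815181218736 z -16.872494171920664 -1.6182328511064195 gap 0.05723250599144563 43.67340423166752 [-0.6 -1.7  5.2]
```

Call:
drive_tool([
  {"dx": 0.8, "dy": -1.6, "dz": -2, "turn": 0, "fingers": 50},
  {"dx": 0.6, "dy": -1.2, "dz": -2, "turn": 0, "fingers": 50},
  {"dx": 0, "dy": 0, "dz": -0.5, "turn": 0, "fingers": 50},
  {"dx": 0, "dy": 0, "dz": 0, "turn": 0, "fingers": 50},
])

```text
time_s: 14.7
tool_pos: [0.4956, 0.2882, 0.0226]
ee_rot: [[-0.429, 0.903, 0.001], [0.903, 0.429, -0.001], [-0.001, 0.001, -1.0]]
force: [-0.4, -4.1, 6.5]
finger_gap: 0.0572
grasp_force: 44.5
```

```bash
python3 m.py
```

```text
14.7 tool [0.49563682 0.28821348 0.0226    ] top n(tool) [ 0.04   0.006 -0.999] tilt 2.3382492212521626 c [  0.4   0.1 -10.4] x -31.3004821124793 26.69260114761228 z -13.011763786502609 -6.3780987903586785 gap 0.05721759443672931 44.467238523066044 [-0.4 -4.1  6.5]
```

Call:
drive_tool([
  {"dx": 0, "dy": 0, "dz": -1, "turn": 0, "fingers": 50},
  {"dx": 0, "dy": 0, "dz": -0.7, "turn": 0, "fingers": 50},
  {"dx": 0, "dy": 0, "dz": 0, "turn": 0, "fingers": 50},
])

```text
time_s: 15.12
tool_pos: [0.4959, 0.2879, 0.0217]
ee_rot: [[-0.429, 0.903, 0.002], [0.903, 0.429, -0.001], [-0.002, 0.001, -1.0]]
force: [-0.4, -4.7, 12.4]
finger_gap: 0.0571
grasp_force: 45.3
```

```bash
python3 m.py
```

```text
15.125 tool [0.49588338 0.28791459 0.02170209] top n(tool) [ 0.01   0.004 -1.   ] tilt 0.6191477424445354 c [  0.8   0.1 -10.7] x -30.68056928085097 26.72173540427794 z -13.115209320529976 -7.495030263452099 gap 0.057118136596505865 45.347409658133984 [-0.4 -4.7 12.4]
```

The base is flat, with its top at 33 mm, which is resting height. I'll release it gently and retreat.

Call:
drive_tool([
  {"dx": 0, "dy": 0, "dz": 1.2, "turn": 0, "fingers": 50},
  {"dx": 0, "dy": 0, "dz": 0, "turn": 0, "fingers": 62},
  {"dx": 0, "dy": 0, "dz": 0, "turn": 0, "fingers": 70},
  {"dx": 0, "dy": 0, "dz": 0, "turn": 0, "fingers": 78},
  {"dx": 0, "dy": 0, "dz": 0, "turn": 0, "fingers": 78},
  {"dx": 0, "dy": 0, "dz": 15, "turn": 0, "fingers": 78},
  {"dx": 0, "dy": 0, "dz": 40, "turn": 0, "fingers": 78},
  {"dx": 0, "dy": 0, "dz": 50, "turn": 0, "fingers": 78},
  {"dx": 0, "dy": 0, "dz": 50, "turn": 0, "fingers": 78},
  {"dx": 0, "dy": 0, "dz": 30, "turn": 0, "fingers": 78},
  {"dx": 0, "dy": 0, "dz": 0, "turn": 0, "fingers": 78},
  {"dx": 0, "dy": 0, "dz": 0, "turn": 0, "fingers": 78},
])

```text
time_s: 16.68
tool_pos: [0.4943, 0.2885, 0.2059]
ee_rot: [[-0.429, 0.903, -0.001], [0.903, 0.429, -0.0], [0.0, -0.001, -1.0]]
force: [-0.3, -0.0, -1.1]
finger_gap: 0.078
grasp_force: 0.0
```

Run:
```python
from h import *
s=observe();a=imaging.grab_frame('top');f=imaging.grab_frame('wrist');P=cloud(f,s);I=f['img'];h=cv2.cvtColor(I,cv2.COLOR_RGB2HSV)
m=(abs(P[...,2]-.033)<.004)&(np.hypot(P[...,0]-.496,P[...,1]-.288)<.05);q=P[m];c=q.mean(0);n=np.linalg.svd(q-c,full_matrices=False)[2][2]
print(c,n,m.sum());Q=cloud(a);pad=(cv2.cvtColor(a['img'],cv2.COLOR_RGB2HSV)[...,2]<60)&(np.hypot(Q[...,0]-.448,Q[...,1]+.261)<.03)&(Q[...,2]>0.02);print('pad z',np.nanmedian(Q[pad],0),pad.sum())
cv2.imwrite('pics/end.png',np.hstack([cv2.resize(I,(400,300)),cv2.resize(a['img'],(400,300))])[...,::-1])
```

```text
[0.49724386 0.28591366 0.03316144] [-0.00157424  0.00431192  0.99998946] 3559
pad z [nan nan nan] 0
  return np.nanmean(a, axis, out=out, keepdims=keepdims)
```

View pics/end.png

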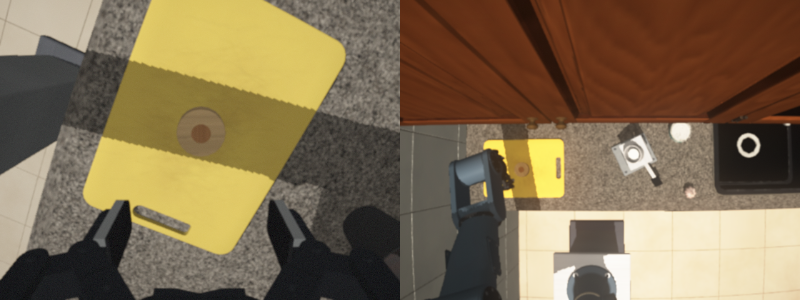

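The left half shows the base flat on the board at (201, 130) with its dark spot up. The right half shows the stand with its lever at about (650, 175) and the tin and garlic where they were.

```bash
python3 -c "
from workcell import r
print(r.close_job())"
```

```text
the job is handed in; nothing more can be done
None
```

I pressed the lever to its stop and pulled the base out. It now lies flat on the board, same side up, let go only once it was down. The lever was left down, the arm went nowhere near the shaker, tin or garlic, and the job was handed in at about 17 s.

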